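# Lock the drilling jig's over-centre latch

## Task

Two blue drilling jigs stand on the bench, each holding a hammer-head blank under its cover; one is already locked. On the open one, fold the raised steel loop over so that its crossbar drops behind the yellow hook, then push the red lever back and down, away from the hook, past its toggle point until it lies fully home and keeps the loop pulled tight under the hook.

Things in the scene. Friction and masses are not known exactly. Their poses are not given: they have to be found in the camera images.
- jig: Open jig, fixed; 240 x 90 mm base. Origin on the bench, on its middle line; x from lever to hook, z up. In this frame (mm): lever pivot along y at x -20, z 46. Yellow hook 22 wide: post x 37 to 51, z 42 to 58; lip on to x 59 at z 53 to 58, open below. Cover top z 42, x 30 to 125. The twin jig beside it is rigid, locked (lever flat, loop down).
- loop_bar (a point): Middle of the loop's crossbar, 6 mm thick, 40 long along jig y, 93 mm from its hinge pin on the lever; legs 20 mm either side of the middle. Starts raised 60 to 90 degrees, held by light friction (0.5 N moves it); pushed towards the hook below about 45 degrees it falls, landing at jig x 65 to 75 on the cover, clear of the lip. Locked: about x 53, z 46.
- handle_end (a point): Middle of the free end of the red lever, 84 mm from its pivot; the red grip is the last 52 mm, 20 wide, 14 thick. Its x axis points from pivot to this end. The loop's hinge pin is on the lever, 25 mm from the pivot, 8 degrees ahead of the lever's direction (towards the closed side). Swinging the lever back draws the crossbar in under the lip.
- clamp_lever (a joint): Red lever's angle, rad: 0 leans 70 degrees above level towards the hook; grows as it swings up and back, away from the hook; 1.92 (end stop) is level, pointing away. Starts at 0.1 to 0.35, stays where left. With the loop hooked it stiffens from about 1.05 (let go there, it springs back); toggle point near 1.7, past 1.8 it snaps home. About 6 N at the grip does it.

How it is judged (in metres and radians):
On the way:
1. the loop's crossbar has dropped behind the yellow hook, below the top of its lip, with the lever not yet pushed over (x of loop_bar in the frame of jig between 0.052 and 0.085 m and z of loop_bar in the frame of jig below 0.053 m and value of joint clamp_lever below 1.5 rad), for 0.1 s.
At the end, for the whole second after the job is handed in: The red lever lies home (joint above 1.84 of 1.92 rad) and the loop's crossbar is held under the lip of the yellow hook (in the jig's frame x 49 to 60 mm, z below 53 mm) (value of joint clamp_lever above 1.84 rad and x of loop_bar in the frame of jig between 0.049 and 0.06 m and z of loop_bar in the frame of jig below 0.053 m); the robot touches nothing.
It also fails if it takes over 42 s, if anything falls off the work surface, if the arm or the gripper's body presses on something with over 40 N, if the wrist force passes 120 N, or if a joint passes its speed limit or range.

## Robot

A 6-joint arm with a two-finger parallel gripper is mounted at the origin on the work surface. World frame = base frame: x ahead of the robot, y to its left, z up, the work surface at z = 0. Lengths are in m, angles in degrees, forces in N, time in s.
With the tool pointing down it reaches from about 0.3 to 0.75 m from the base axis. Payload 8.5 kg.
Tool frame: the origin (TCP) lies on the centre line of the jaws, within the pads' length; the fingertips stand 14 mm ahead of it and the grasp point (between the pads) lies 5 mm behind it; z points along the fingers, x is the direction in which the jaws open and shut, and the axes are right-handed (so a half turn about z gives the same grasp; the last joint's range is limited). The gripper opens to 85 mm and grips with 20 to 120 N. Pads are 22 mm wide; open, the fingers measure 114 mm over their backs; the gripper's body (76 mm by 85 mm) begins 54 mm behind the grasp point. The pads swing forward as they close: fully open they stand 13 mm farther back than shut.
Start: joints at [-80.862, 21.807, 74.336, -0, 83.858, -12.336], TCP at [0.201, -0.512, 0.245] pointing down, gripper open.
Joint ranges: [-178.18, 178.18], [-50.72, 133.34], [12.68, 142.11], [-81.47, 261.47], [9.98, 163.14], [-165.26, 165.26]. Speed limits (degrees/s): [136.94, 136.94, 180, 180, 180, 180].

## Interface

Orientations are given as a 3x3 rotation matrix whose columns are the frame's x, y, z axes.
In Python, from rig import * gives the robot as it stands.
- The arm moves only by the shell command python3 -m crank 'ROWS' [FORCE]. ROWS is JSON, one flat list of numbers, 7 for each row, row after row: the turn, a rotation vector about the world's x, y, z in rad, then the shift along the world's x, y, z in m, then the opening in per cent of the stroke, from 0 (shut) to 100 (fully open). A call has 1 to 20 rows; each row shifts and turns the commanded pose from where the row before left it; what a row does not reach is not made up. A row lasts 1/10 s, in which the tool goes at most 50 mm and 8.59 degrees, less where a joint would pass 70% of its speed; a pose out of reach is approached as far as the arm can. A call is refused whole if a number of a shift passes 0.05 or a number of a turn 0.15, either way. A call with a gripper value outside its range is refused whole. The fingers move at their own pace and stop on an object; FORCE is the grip in N (left out, the last holds). Time passes only in rows, so rows that do not move let the fingers close. It gives the time, the measured TCP pose, the force and the opening at its end, in the units of the state.
- observe(): the state, without advancing time (a new reading comes with each control period).
- get_image(name): name is "scene" or "side" or "wrist"; returns a dict with "frame" (384x512x3 uint8, red, green, blue), "fov_y" (degrees; the focal length in pixels is half the picture's height over the tangent of half this angle, whatever the lens; pixels are square), "cx", "cy" (the principal point, pixels), "world_to_cam" (4x4, takes a point from world to camera coordinates). Camera axes: x right, y up, looking along -z (the intrinsics and any distortion apply to the point x, -y, -z); pixel columns grow to the right and rows downward; lengths in m; the calibration is good to about 2 mm. A picture is of the moment at which its call begins. There is no depth.
- close_job(): hands the job in, once; it reports no verdict.
The state is a dict: "time_s": time; "q": joint angles; "qvel": joint speeds; "joint_efforts": joint torques, N m; "position": TCP position; "tool_rot": TCP orientation; "ft_force": force on the tool from outside, world axes, zero at the start; "wrist_torque": the same for the moment, N m; "grip_width": finger opening in m.
Only numpy, scipy, OpenCV 4.12 (cv2) and the standard library are available. Lean on these libraries where they do the work, as an engineer would, in place of code of your own. Each camera call takes 0.05 s, during which the arm holds its last target. There are 200 camera calls.

## Working session

There is one attempt and no reset: what is moved stays moved. The work goes in short steps, Python scripts to look and compute and a shell command to move; the robot and the scene stay as the last step left them, time stands still between calls to the robot, and variables do not carry over. Pictures are saved under pics/ and viewed, about 8 in all and at most 12, crops included, and the job is handed in when it is done.

```bash
mkdir -p pics; ls
python3 - <<'E'
from rig import *
import cv2, numpy as np
ims=[]
for n in ["scene","side"]:
    d=get_image(n); print(n,d["fov_y"],d["cx"],d["cy"],[k for k in d],np.round(d["world_to_cam"],4).tolist())
    cv2.imwrite(f"pics/{n}0.png",d["frame"][:,:,::-1]); np.savez(f"pics/{n}0.npz",**{k:v for k,v in d.items()})
E
```

```text
pics
scene 48.839176961195285 252.58075655975426 198.33999014040646 ['frame', 'fov_y', 'cx', 'cy', 'world_to_cam'] [[-0.8303, 0.5572, 0.0138, 0.4588], [-0.459, -0.6975, 0.5503, 0.1924], [0.3162, 0.4505, 0.8349, -1.1117], [0.0, 0.0, 0.0, 1.0]]
side 54.686940626589454 259.5233484180791 193.3644300468519 ['frame', 'fov_y', 'cx', 'cy', 'world_to_cam'] [[-0.9609, -0.2765, -0.0168, 0.5394], [0.202, -0.741, 0.6404, -0.2071], [-0.1896, 0.612, 0.7678, -0.6394], [0.0, 0.0, 0.0, 1.0]]
```

View pics/scene0.png

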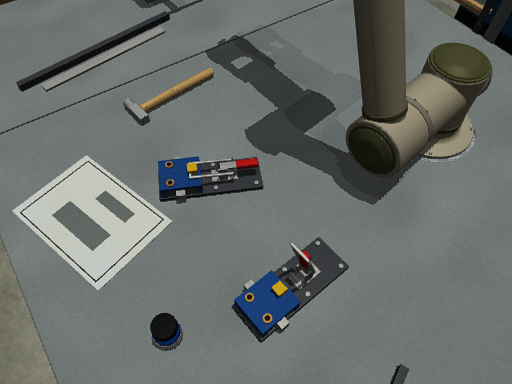

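View pics/side0.png

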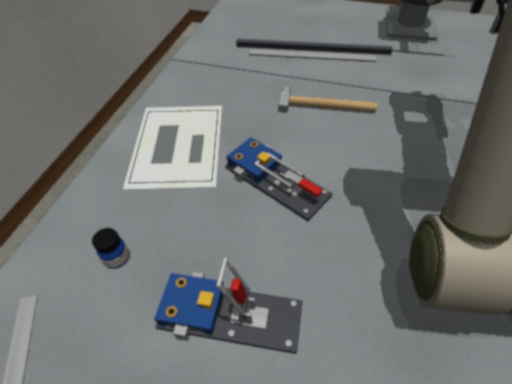

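The open jig is at about (290,290) in scene and (230,312) in side. The locked twin is at (210,175) and (280,180). Next I'll zoom in on the open one.

```bash
python3 - <<'E'
import cv2, numpy as np
a=cv2.imread("pics/scene0.png")[230:350,225:360]; b=cv2.imread("pics/side0.png")[250:360,145:310]
a=cv2.resize(a,None,fx=3,fy=3,interpolation=cv2.INTER_CUBIC)[:, :405]; b=cv2.resize(b,None,fx=2.4,fy=2.4,interpolation=cv2.INTER_CUBIC)
H=max(a.shape[0],b.shape[0]); p=lambda i:cv2.copyMakeBorder(i,0,H-i.shape[0],0,0,0)
o=np.hstack([p(a),p(b)]);print(o.shape,a.shape); cv2.imwrite("pics/crop0.png",o[:,:800])
E
cat > h.py <<'E'
import numpy as np, cv2
def load(n): return dict(np.load(f"pics/{n}.npz"))
def ray(d,u,v):
    f=d["frame"].shape[0]/2/np.tan(np.radians(d["fov_y"])/2)
    M=np.array(d["world_to_cam"]); R=M[:3,:3]
    r=R.T@np.array([(u-d["cx"])/f,-(v-d["cy"])/f,-1]); return -R.T@M[:3,3], r/np.linalg.norm(r)
def plane(d,u,v,z):
    o,r=ray(d,u,v); return o+r*(z-o[2])/r[2]
def tri(d1,p1,d2,p2):
    o1,r1=ray(d1,*p1);o2,r2=ray(d2,*p2)
    s=np.linalg.lstsq(np.stack([r1,-r2],1),o2-o1,rcond=None)[0]
    a,b=o1+s[0]*r1,o2+s[1]*r2; return (a+b)/2,np.linalg.norm(a-b)
def proj(d,P):
    f=d["frame"].shape[0]/2/np.tan(np.radians(d["fov_y"])/2)
    M=np.array(d["world_to_cam"]); c=M[:3,:3]@P+M[:3,3]; return np.array([d["cx"]+f*c[0]/-c[2], d["cy"]-f*c[1]/-c[2]])
def blobs(d,lo,hi,lo2=None,hi2=None):
    h=cv2.cvtColor(d["frame"],cv2.COLOR_RGB2HSV); m=cv2.inRange(h,lo,hi)
    if lo2: m|=cv2.inRange(h,lo2,hi2)
    n,l,s,c=cv2.connectedComponentsWithStats(m); return [(s[i].tolist(),np.round(c[i],1).tolist()) for i in range(1,n) if s[i][4]>20],l
E
python3 - <<'E'
from h import *
for n in ["scene0","side0"]:
    d=load(n)
    print(n,"Y",blobs(d,(20,120,100),(35,255,255))[0]); print("R",blobs(d,(0,150,80),(8,255,255),(172,150,80),(180,255,255))[0]); print("B",blobs(d,(100,130,50),(125,255,255))[0])
E
```

```text
(360, 801, 3) (360, 405, 3)
scene0 Y [([187, 163, 10, 9, 80], [191.5, 166.7]), ([272, 281, 16, 15, 137], [279.1, 287.8])]
R [([236, 158, 22, 9, 150], [246.7, 162.2]), ([302, 250, 8, 9, 30], [306.0, 253.9])]
B [([158, 157, 44, 34, 909], [176.7, 174.0]), ([197, 164, 4, 11, 31], [198.6, 169.2]), ([234, 271, 67, 63, 1825], [266.4, 302.1]), ([153, 321, 28, 24, 131], [170.0, 337.6])]
side0 Y [([258, 152, 12, 10, 79], [263.6, 156.6]), ([198, 292, 16, 15, 185], [205.4, 298.6])]
R [([299, 179, 23, 17, 193], [310.3, 186.9]), ([231, 279, 15, 24, 188], [238.2, 288.7])]
B [([228, 139, 53, 38, 662], [250.0, 156.9]), ([266, 160, 10, 8, 39], [270.6, 163.7]), ([98, 239, 26, 21, 207], [112.9, 252.1]), ([155, 274, 66, 57, 2130], [188.9, 303.1])]
```

View pics/crop0.png

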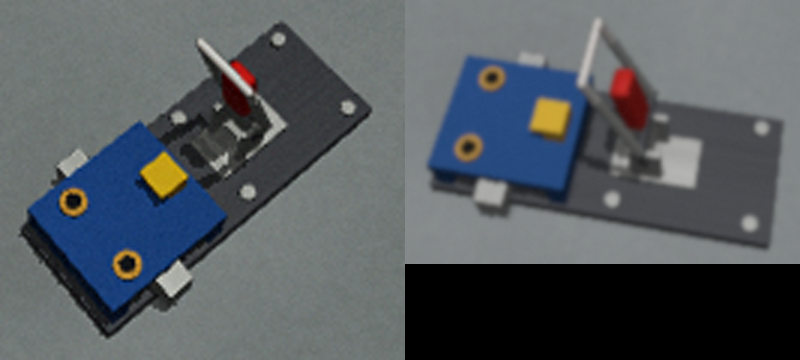

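```bash
cat > m.py <<'E'
from h import *
A,B=load("scene0"),load("side0")
F={"bushR":((73,202),(491,78)),"bushL":((127,265),(468,147)),"cFR":((28,213),(468,57)),"cFL":((113,315),(430,165)),"cNR":((140,124),(592,72)),"cNL":((227,215),(563,190)),
"scR":((279,39),(762,128)),"scL":((348,107),(750,223)),"sc2L":((248,192),(612,199)),"barR":((200,42),(600,22)),"barL":((252,95),(583,83)),"hookTop":((163,173),(551,116))}
P={}
for k,(s,t) in F.items():
    p,e=tri(A,(225+s[0]/3,230+s[1]/3),B,(145+(t[0]-405)/2.4,250+t[1]/2.4)); P[k]=p; print(k,np.round(p*1000,1),round(e*1000,1))
x=((P["bushR"]+P["bushL"])-(P["scR"]+P["scL"]))[:2]; y=(P["bushL"]-P["bushR"]+P["cFL"]-P["cFR"]+P["scL"]-P["scR"]+P["cNL"]-P["cNR"])[:2]
x2=sum(P[k] for k in("cFR","cFL"))-sum(P[k] for k in("cNR","cNL"))
print(*[np.degrees(np.arctan2(v[1],v[0])) for v in (x,x2,y)])
# x-axis: jig x; average angle (y is jig +y if left)
a=np.degrees(np.arctan2(x[1],x[0])); b=np.degrees(np.arctan2(y[1],y[0]))-90
th=np.radians((2*a+((b-a+180)%360-180))/2) if 1 else 0
X=np.array([np.cos(th),np.sin(th)]);Y=np.array([-X[1],X[0]])
c=(P["cFR"]+P["cFL"]+P["cNR"]+P["cNL"])[:2]/4
for o in (c-X*.0775,P["hookTop"][:2]-X*.048): print("org",o,np.degrees(th))
o=(c-X*.0775)
for k,p in P.items(): d=p[:2]-o; print(k,np.round([d@X*1000,d@Y*1000,p[2]*1000],1))
E
python3 m.py
```

```text
bushR [659.1 146.8  46. ] 0.4
bushL [653.6 198.2  45.7] 0.1
cFR [685.1 133.9  39. ] 1.5
cFL [676.3 215.5  37.7] 2.3
cNR [591.8 123.7  42.9] 3.8
cNL [581.9 206.3  41. ] 0.8
scR [465.3 118.6  16.8] 0.1
scL [458.4 185.7  16.3] 0.2
sc2L [553.2 195.7  16.4] 0.2
barR [568.1 141.3 158.7] 0.2
barL [563.9 183.8 160.6] 2.3
hookTop [603.9 166.   57.2] 1.0
5.972581754949127 5.896119316578729 96.31287427005076
org [0.55672443 0.16156935] 6.142728012499939
org [0.55614152 0.16086801] 6.142728012499939
bushR [100.2 -25.7  46. ]
bushL [100.3  26.   45.7]
cFR [124.7 -41.2  39. ]
cFL [124.7  40.8  37.7]
cNR [ 30.9 -41.4  42.9]
cNL [29.8 41.8 41. ]
scR [-95.5 -32.9  16.8]
scL [-95.2  34.5  16.3]
sc2L [ 0.1 34.3 16.4]
barR [  9.1 -21.4 158.7]
barL [  9.5  21.3 160.6]
hookTop [47.3 -0.6 57.2]
```

Run:
```python
from rig import *
import numpy as np
s=observe(); print(s["time_s"],s["position"],np.round(s["tool_rot"],3),s["grip_width"])
R=np.array(s["tool_rot"]); print(np.degrees(np.arctan2(R[1,0],R[0,0])))
th=np.radians(6.1);o=np.array([.5565,.1612])
for x,z in((-15,.25),(-15,.16)): print(o+np.array([np.cos(th),np.sin(th)])*x/1000)
```

```text
0.1 [ 0.20129165 -0.51158183  0.2447826 ] [[ 0.366 -0.931 -0.   ]
 [-0.931 -0.366  0.001]
 [-0.001 -0.    -1.   ]] 0.0856369987405689
-68.52547649819184
[0.54158493 0.15960604]
[0.54158493 0.15960604]
```

```bash
python3 -m crank '[0,0,0.0766,0.0195,0.0394,0,0, 0,0,0.0766,0.0195,0.0394,0,0, 0,0,0.0766,0.0195,0.0394,0,0, 0,0,0.0766,0.0195,0.0394,0,0, 0,0,0.0766,0.0195,0.0394,0,0, 0,0,0.0766,0.0195,0.0394,0,0, 0,0,0.0766,0.0195,0.0394,0,0, 0,0,0.0766,0.0195,0.0394,0,0, 0,0,0.0766,0.0195,0.0394,0,0, 0,0,0.0766,0.0195,0.0394,0,0, 0,0,0.0766,0.0195,0.0394,0,0, 0,0,0.0766,0.0195,0.0394,0,0, 0,0,0.0766,0.0195,0.0394,0,0, 0,0,0.0766,0.0195,0.0394,0,0, 0,0,0.0766,0.0195,0.0394,0,0, 0,0,0.0766,0.0195,0.0394,0,0, 0,0,0.0766,0.0195,0.0394,0,0, 0,0,0,0,0,0,0, 0,0,0,0,0,0,0]' 30
cat > st.py <<'E'
from rig import *
import numpy as np
s=observe();R=np.array(s["tool_rot"]);p=np.array(s["position"])
th=np.radians(6.1);X=np.array([np.cos(th),np.sin(th)]);Y=np.array([-X[1],X[0]]);d=p[:2]-[.5565,.1612]
print(s["time_s"],"jig mm",np.round([d@X*1e3,d@Y*1e3,p[2]*1e3],1),"yaw",np.degrees(np.arctan2(R[1,0],R[0,0])),"F",np.round(s["ft_force"],1),s["grip_width"],R[:,2].round(3))
E
python3 st.py
```

```text
time_s: 2.0
position: [0.5326, 0.1586, 0.2446]
tool_rot: [[0.994, 0.107, -0.001], [0.107, -0.994, -0.0], [-0.001, 0.0, -1.0]]
ft_force: [0.2, 1.2, -0.2]
grip_width: 0.0
2.0 jig mm [-2.400e+01 -1.000e-01  2.446e+02] yaw 6.151544194605161 F [ 0.2  1.2 -0.2] 1.7820044058057155e-05 [-0.001 -0.    -1.   ]
```

```bash
python3 -m crank '[0,0,0,0,0,-0.021,0, 0,0,0,0,0,-0.021,0, 0,0,0,0,0,-0.021,0, 0,0,0,0,0,-0.021,0, 0,0,0,0.006,0.0006,0,0, 0,0,0,0.006,0.0006,0,0, 0,0,0,0.006,0.0006,0,0, 0,0,0,0.006,0.0006,0,0, 0,0,0,0.006,0.0006,0,0, 0,0,0,0.006,0.0006,0,0, 0,0,0,0.005,0.0006,-0.003,0, 0,0,0,0.005,0.0006,-0.004,0, 0,0,0,0.005,0.0006,-0.004,0, 0,0,0,0.005,0.0006,-0.004,0, 0,0,0,0.005,0.0006,-0.003,0, 0,0,0,0.003,0.0003,0,0, 0,0,0,0,0,0,0, 0,0,0,0,0,0,0]'; python3 st.py
python3 - <<'E'
from rig import *
import cv2,numpy as np
o=[]
for n in ["scene","side"]:
    d=get_image(n); np.savez(f"pics/{n}1.npz",**d)
    f=d["frame"][:,:,::-1]; o.append(cv2.resize(f[215:345,220:355] if n=="scene" else f[220:350,150:285],None,fx=2.95,fy=3,interpolation=cv2.INTER_CUBIC))
cv2.imwrite("pics/crop1.png",np.hstack(o))
E
```

```text
time_s: 3.8
position: [0.5969, 0.1649, 0.1435]
tool_rot: [[0.994, 0.106, 0.0], [0.106, -0.994, 0.0], [0.0, 0.0, -1.0]]
ft_force: [0.0, -0.5, 0.1]
grip_width: -0.0002
3.8 jig mm [ 40.5  -0.6 143.5] yaw 6.083156296378083 F [ 0.  -0.5  0.1] -0.00017487749095041697 [ 0.  0. -1.]
```

View pics/crop1.png

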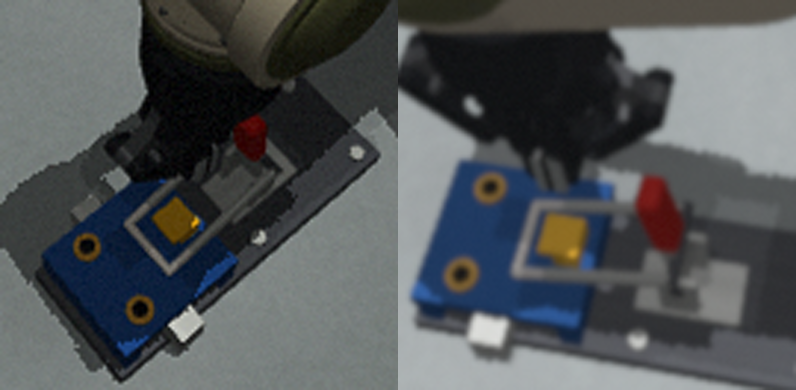

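The loop is down. In the scene crop its crossbar lies at about (150,245), beyond the yellow hook at (178,222), and the side crop agrees at (525,240) against (562,238). The lever is still upright. Next I'll work out the push arc.

Run:
```python
import numpy as np
prev=None
for a in list(range(80,180,8))+[180,183]:
    f=np.radians(a);c=np.array([-20+65*np.cos(f)+7*np.sin(f)+14,46+65*np.sin(f)-7*np.cos(f)+14])
    print(a,c.round(1),None if prev is None else (c-prev).round(1)); prev=c
```

```text
80 [ 12.2 122.8] None
88 [  3.3 124.7] [-8.9  1.9]
96 [ -5.8 125.4] [-9.1  0.7]
104 [-14.9 124.8] [-9.1 -0.6]
112 [-23.9 122.9] [-8.9 -1.9]
120 [-32.4 119.8] [-8.6 -3.1]
128 [-40.5 115.5] [-8.1 -4.3]
136 [-47.9 110.2] [-7.4 -5.3]
144 [-54.5 103.9] [-6.6 -6.3]
152 [-60.1  96.7] [-5.6 -7.2]
160 [-64.7  88.8] [-4.6 -7.9]
168 [-68.1  80.4] [-3.4 -8.4]
176 [-70.4  71.5] [-2.2 -8.8]
180 [-71.  67.] [-0.6 -4.5]
183 [-71.3  63.6] [-0.3 -3.4]
```

```bash
python3 -m crank '[0,0,0,-0.008,-0.0008,-0.010,0, 0,0,0,-0.012,-0.001,-0.009,0, 0,0,0,-0.008,-0.0008,0,0, 0,0,0,-0.009,-0.001,0.001,0, 0,0,0,-0.009,-0.001,0,0, 0,0,0,-0.009,-0.001,-0.001,0, 0,0,0,-0.009,-0.001,-0.002,0, 0,0,0,-0.0085,-0.0009,-0.003,0, 0,0,0,0,0,0,0]'; python3 st.py
python3 - <<'E'
from rig import *
import cv2,numpy as np
o=[]
for n in ["scene","side"]:
    d=get_image(n); np.savez(f"pics/{n}2.npz",**d)
    f=d["frame"][:,:,::-1]; o.append(cv2.resize(f[215:345,220:355] if n=="scene" else f[220:350,150:285],None,fx=2.95,fy=3,interpolation=cv2.INTER_CUBIC))
cv2.imwrite("pics/crop2.png",np.hstack(o))
E
```

```text
time_s: 4.8
position: [0.5229, 0.1573, 0.1189]
tool_rot: [[0.994, 0.106, -0.002], [0.106, -0.994, -0.0], [-0.002, -0.0, -1.0]]
ft_force: [-0.3, 0.2, -0.2]
grip_width: -0.0003
4.8 jig mm [-33.8  -0.3 118.9] yaw 6.095247035566376 F [-0.3  0.2 -0.2] -0.00033920966491557636 [-0.002 -0.    -1.   ]
```

View pics/crop2.png

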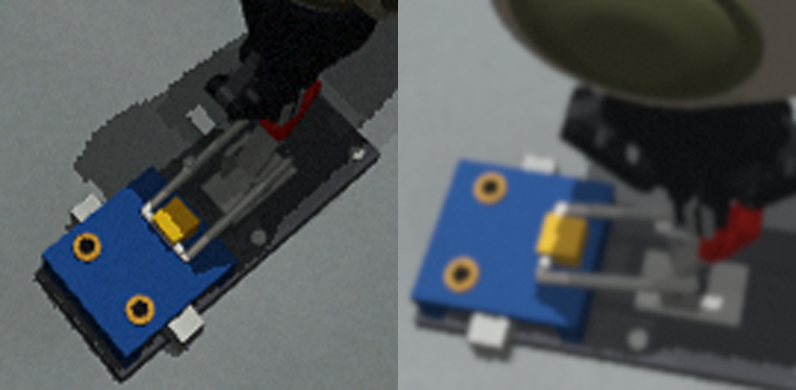

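The lever is tilted back and the crossbar has been drawn in against the hook; its ends show either side of the yellow at (150,212) and (185,255) in the scene crop. I'll follow the arc the rest of the way down.

```bash
python3 -m crank '[0,0,0,-0.007,-0.0007,-0.004,0, 0,0,0,-0.0075,-0.0008,-0.005,0, 0,0,0,-0.0065,-0.0007,-0.006,0, 0,0,0,-0.0055,-0.0006,-0.007,0, 0,0,0,-0.0045,-0.0005,-0.008,0, 0,0,0,-0.0035,-0.0004,-0.0085,0, 0,0,0,-0.002,-0.0002,-0.009,0, 0,0,0,-0.0005,0,-0.0045,0, 0,0,0,0,0,-0.003,0, 0,0,0,0,0,0,0]'; python3 st.py
```

```text
time_s: 5.9
position: [0.4865, 0.1535, 0.0666]
tool_rot: [[0.994, 0.107, -0.0], [0.107, -0.994, -0.0], [-0.0, 0.0, -1.0]]
ft_force: [-12.3, -2.6, 35.3]
grip_width: 0.0002
5.9 jig mm [-70.4  -0.2  66.6] yaw 6.118700021943917 F [-12.3  -2.6  35.3] 0.00023900817500927457 [-0. -0. -1.]
```

```bash
python3 -m crank '[0,0,0,0,0,0.02,0, 0,0,0,0,0,0.04,0, 0,0,0,0,0,0.04,0, 0,0,0,0,0,0.04,0, 0,0,0,-0.02,-0.04,0.02,0, 0,0,0,-0.02,-0.04,0,0, 0,0,0,-0.02,-0.04,0,0, 0,0,0,-0.02,-0.04,0,0, 0,0,0,0,0,0,0, 0,0,0,0,0,0,0]'; python3 st.py
python3 - <<'E'
from rig import *
import cv2,numpy as np
from h import *
o=[];c=[];D=[]
for n in ["scene","side"]:
    d=get_image(n); np.savez(f"pics/{n}3.npz",**d); D.append(d)
    r=[b for b in blobs(d,(0,150,60),(8,255,255),(172,150,60),(180,255,255))[0] if b[1][1]>220]; print(r); c.append(r)
    f=d["frame"][:,:,::-1]; o.append(cv2.resize(f[215:345,220:355] if n=="scene" else f[220:350,150:285],None,fx=2.95,fy=3,interpolation=cv2.INTER_CUBIC))
cv2.imwrite("pics/crop3.png",np.hstack(o))
th=np.radians(6.1);X=np.array([np.cos(th),np.sin(th)]);Y=np.array([-X[1],X[0]])
if c[0] and c[1]:
    p,e=tri(D[0],c[0][0][1],D[1],c[1][0][1]);d=p[:2]-[.5565,.1612];print("grip centre jig",np.round([d@X*1e3,d@Y*1e3,p[2]*1e3],1),e)
for k in ((53,-20,46),(53,20,46)):
    w=np.append(np.array([.5565,.1612])+(X*k[0]+Y*k[1])/1e3,k[2]/1e3); a,b=proj(D[0],w),proj(D[1],w); print("exp bar end crop px",(a-[220,215])*[2.95,3],(b-[150,220])*[2.95,3]+[398,0])
E
```

```text
time_s: 6.9
position: [0.4072, -0.0071, 0.2242]
tool_rot: [[0.995, 0.104, 0.0], [0.104, -0.995, 0.0], [0.0, -0.0, -1.0]]
ft_force: [1.3, 0.1, -0.1]
grip_width: 0.0001
6.9 jig mm [-166.3 -151.5  224.2] yaw 5.944800158528371 F [ 1.3  0.1 -0.1] 5.9565533554831166e-05 [ 0.  0. -1.]
[([314, 242, 23, 20, 223], [325.6, 251.4])]
[([267, 305, 31, 17, 400], [281.8, 313.4])]
grip centre jig [-78.3   0.2  48.1] 0.0016674086436134876
exp bar end crop px [147.82551308 207.81095716] [565.57965067 208.33374594]
exp bar end crop px [189.09874192 254.21277761] [546.59404331 276.17086211]
```

View pics/crop3.png

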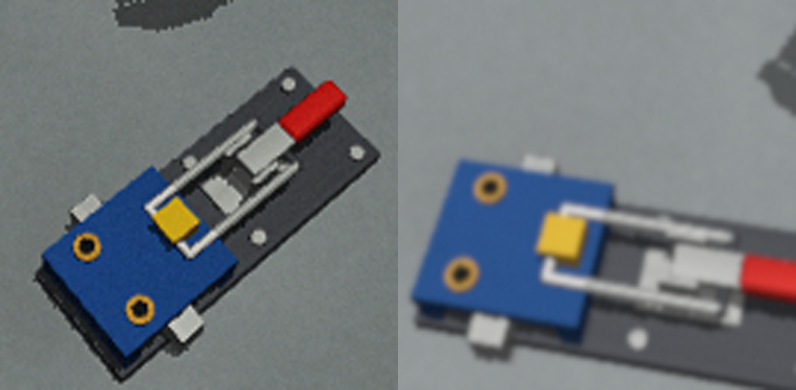

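The lever lies flat, with the grip centre measured at jig (-78, 0, 48) mm against about (-78, 0, 46–53) expected. The crossbar ends are within a few zoomed pixels (1–2 camera pixels) of the locked position, and the robot is clear.

```bash
python3 -c "
from rig import *
print(close_job())"
```

```text
the job is handed in; nothing more can be done
None
```

The open jig is locked, and I handed the job in at about 7 s of the 42 s allowed. With the fingers shut, I pushed the loop over so its crossbar dropped behind the yellow hook. I then swung the red lever back along its arc onto its end stop and pulled the arm clear.

- **Loop down before the lever moved:** the pictures showed the crossbar on the cover beyond the hook with the lever still upright. I judged this by eye and did not measure the crossbar's position at that moment.
- **Lever home:** after I let go, the lever stayed down. The grip centre measured at jig (-78, 0, 48) mm, where a fully home lever should put it. The last press read about 37 N at the wrist, against the 120 N limit.
- **Crossbar under the lip:** both ends appear within a few zoomed pixels, about 1–2 camera pixels, of where x 53, z 46 mm would put them. This is a match in the images, because the middle of the bar is hidden under the lip.
- **Robot clear:** the wrist force was about 1 N, so the arm was touching nothing when I handed in.

No check failed or disagreed. I couldn't read the lever's angle directly, so "home" rests on the images and on the end-stop contact.

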